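# Clip down the sinker box corner by corner

### The job

Shut the larger box, the one with four open steel clips: press each clip down flat over the rim of the lid, one at a time. So that the lid seats evenly, start with any clip, do the one at the diagonally opposite corner next, and then the remaining two.

Things in the scene. Friction and masses are not known exactly. Their poses are not given: they have to be found in the camera images.
- sinker_box: Larger white plastic box, 150 mm (own x) by 200 mm (own y), does not shift. Origin: centre of its underside, on the bench; z up; yaw within 35 degrees of its long side lying along world y. Its lid's rim is 82 mm high. A steel clip near each corner, hinged on the long sides, folds inwards over the rim. A loose bell 30 mm tall stands mid-lid. (Smaller box with two shut clips: not part of the job.)
- clip_near_left (a joint): Near left clip's angle (rad): 0 flat on the rim (its top 86 mm high), 0.4 to 0.58 at the start, 0.75 open stop. Steel plate 48 x 28 x 4 mm; hinge along the box's y at x -79, y +72, z 82 mm in the box's frame; from there it reaches along x to the middle, free end raised. Stiff hinge (0.07 N m: 3 to 10 N straight down 25 mm in from the hinge), stays as left. Diagonally across: far right.
- clip_near_right (a joint): Near right clip's angle (rad): 0 flat on the rim (its top 86 mm high), 0.4 to 0.58 at the start, 0.75 open stop. Steel plate 48 x 28 x 4 mm; hinge along the box's y at x -79, y -72, z 82 mm in the box's frame; from there it reaches along x to the middle, free end raised. Stiff hinge (0.07 N m: 3 to 10 N straight down 25 mm in from the hinge), stays as left. Diagonally across: far left.
- clip_far_left (a joint): Far left clip's angle (rad): 0 flat on the rim (its top 86 mm high), 0.4 to 0.58 at the start, 0.75 open stop. Steel plate 48 x 28 x 4 mm; hinge along the box's y at x +79, y +72, z 82 mm in the box's frame; from there it reaches along x to the middle, free end raised. Stiff hinge (0.07 N m: 3 to 10 N straight down 25 mm in from the hinge), stays as left. Diagonally across: near right.
- clip_far_right (a joint): Far right clip's angle (rad): 0 flat on the rim (its top 86 mm high), 0.4 to 0.58 at the start, 0.75 open stop. Steel plate 48 x 28 x 4 mm; hinge along the box's y at x +79, y -72, z 82 mm in the box's frame; from there it reaches along x to the middle, free end raised. Stiff hinge (0.07 N m: 3 to 10 N straight down 25 mm in from the hinge), stays as left. Diagonally across: near left.
Mind the look-alikes: they are no part of the job. What is shaped like the sinker_box but blue or brown is not meant.

How it is judged (in metres and radians):
On the way, in this order (a step that is already met when the one before it is completed fails the run):
1. a first clip, any one, is down flat (within 0.17 rad) while the other three are still up (over 0.25 rad) (((value of joint clip_near_left below 0.17 rad and value of joint each of clip_near_right, clip_far_left, clip_far_right above 0.25 rad) or (value of joint clip_near_right below 0.17 rad and value of joint each of clip_near_left, clip_far_left, clip_far_right above 0.25 rad) or (value of joint clip_far_left below 0.17 rad and value of joint each of clip_near_left, clip_near_right, clip_far_right above 0.25 rad) or (value of joint clip_far_right below 0.17 rad and value of joint each of clip_near_left, clip_near_right, clip_far_left above 0.25 rad))), for 0.1 s.
2. the clip at the diagonally opposite corner is down too, the other two still up (over 0.25 rad) (((value of joint each of clip_near_left, clip_far_right below 0.17 rad and value of joint each of clip_near_right, clip_far_left above 0.25 rad) or (value of joint each of clip_near_right, clip_far_left below 0.17 rad and value of joint each of clip_near_left, clip_far_right above 0.25 rad))), for 0.1 s.
3. a third clip is down, the last one still up (over 0.25 rad) (((value of joint clip_near_left above 0.25 rad and value of joint each of clip_near_right, clip_far_left, clip_far_right below 0.17 rad) or (value of joint clip_near_right above 0.25 rad and value of joint each of clip_near_left, clip_far_left, clip_far_right below 0.17 rad) or (value of joint clip_far_left above 0.25 rad and value of joint each of clip_near_left, clip_near_right, clip_far_right below 0.17 rad) or (value of joint clip_far_right above 0.25 rad and value of joint each of clip_near_left, clip_near_right, clip_far_left below 0.17 rad))), for 0.1 s.
At the end, for the whole second after the job is handed in: All four clips of the larger box lie flat over the lid's rim, each within 0.17 rad (10 degrees) of fully shut, and stay so when let go (value of joint each of clip_near_left, clip_near_right, clip_far_left, clip_far_right below 0.17 rad); the robot touches nothing.
It fails at once if two neighbouring clips are down while the other two are still up ((value of joint each of clip_near_left, clip_near_right below 0.17 rad and value of joint each of clip_far_left, clip_far_right above 0.25 rad) or (value of joint each of clip_far_left, clip_far_right below 0.17 rad and value of joint each of clip_near_left, clip_near_right above 0.25 rad) or (value of joint each of clip_near_left, clip_far_left below 0.17 rad and value of joint each of clip_near_right, clip_far_right above 0.25 rad) or (value of joint each of clip_near_right, clip_far_right below 0.17 rad and value of joint each of clip_near_left, clip_far_left above 0.25 rad)).
It also fails if it takes over 51 s, if anything falls off the work surface, if the arm or the gripper's body presses on something with over 40 N, if the wrist force passes 120 N, or if a joint passes its speed limit or range.

### The arm

A 6-joint arm with a two-finger parallel gripper is mounted at the origin on the work surface. World frame = base frame: x ahead of the robot, y to its left, z up, the work surface at z = 0. Lengths are in mm, angles in rad, forces in N, time in s.
With the tool pointing down it reaches from about 400 to 825 mm from the base axis. Payload 7 kg.
Tool frame: the origin (TCP) lies at the very end of the fingers, on their centre line; the grasp point (between the pads) lies 19 mm behind it; z points along the fingers, y is the direction in which the jaws open and shut (so a half turn about z gives the same grasp; the last joint's range is limited). The gripper opens to 88 mm and grips with 3 to 60 N. Pads are 19 mm wide; open, the fingers measure 130 mm over their backs; the gripper's body (78 mm by 193 mm) begins 47 mm behind the grasp point.
Start: joints at [1.43, 0.359, 0.012, 0, -1.224, -0.288], TCP at [280.657, 613.862, 189.361] pointing down, gripper open.
Joint ranges: [-3.07, 3.07], [-1.43, 2.12], [-1.02, 1.25], [-3.03, 1.67], [-3.05, -0], [-3.03, 3.03]. Speed limits (rad/s): [2.39, 2.39, 3.01, 3.14, 3.14, 3.14].

### API

Orientations are given as a unit quaternion [x, y, z, w].
In Python, from plant import bot gives the robot as it stands. Calls block until the motion is done:
- bot.move_ptp(position, orientation): joint-space move of the TCP to a pose.
- bot.line_to(position, velocity=150, ori=None): straight line of the TCP; ori=None keeps the orientation; velocity is the mean speed in mm/s.
- bot.move_joints(angles): joint-space move.
- bot.move_gripper(opening, force=None): finger opening in mm; force is the grip in N (None keeps the last); returns when the fingers have stopped.
- bot.pause(seconds).
- bot.solve_ik(position, orientation): joint angles nearest the present ones, or None.
- bot.read_state(): the state.
- bot.camera(name): name is "scene" or "top"; returns the picture (400x640x3 uint8, red, green, blue); there is no depth.
- bot.get_calibration(name): a dict with "fx", "fy", "cx", "cy" (pixels), "view" (4x4, takes a point from world to camera coordinates). Camera axes: x right, y up, looking along -z (the intrinsics and any distortion apply to the point x, -y, -z); pixel columns grow to the right and rows downward; lengths in mm; the calibration is good to about 2 mm. A picture is of the moment at which its call begins. get_calibration takes no time and is no camera call.
A pose or a line that the arm cannot do raises bot.Unreachable and nothing moves.
- bot.close_job(): hands the job in, once; it reports no verdict.
The state is a dict: "t": time; "joint_pos": joint angles; "qvel": joint speeds; "tau": joint torques, N m; "tcp_pos": TCP position; "eef_rot": TCP orientation; "contact_force": force on the tool from outside, world axes, zero at the start; "moment": the same for the moment, N m; "width": finger opening in mm.
Only numpy, scipy, OpenCV 4.12 (cv2) and the standard library are available. Lean on these libraries where they do the work, as an engineer would, in place of code of your own. Each camera call takes 0.05 s, during which the arm holds its last target.

## Working session

There is one attempt and no reset: what is moved stays moved. The work goes in short steps, each a Python script; the robot and the scene stay as the last script left them, time stands still between calls to the robot, and variables do not carry over. Pictures are saved under pics/ and viewed, and the job is handed in when it is done.

```bash
ls; mkdir -p pics
python3 - <<'E'
from plant import bot
import cv2,numpy as np
for n in("scene","top"):
    im=bot.camera(n); cv2.imwrite(f"pics/{n}0.png",im[:,:,::-1]); c=bot.get_calibration(n); print(n,{k:np.round(v,4).tolist() if not isinstance(v,str) else v for k,v in c.items()})
s=bot.read_state(); print(s["t"],s["tcp_pos"],s["eef_rot"],s["width"])
E
```

```text
pics
scene {'fx': 395.3541, 'fy': 395.3541, 'cx': 314.4766, 'cy': 199.8816, 'view': [[-0.584, 0.8117, 0.0089, 212.9924], [-0.602, -0.4404, 0.6661, 258.3741], [0.5446, 0.3836, 0.7458, -1322.1307], [0.0, 0.0, 0.0, 1.0]]}
top {'fx': 381.5919, 'fy': 381.5919, 'cx': 315.6971, 'cy': 198.9061, 'view': [[-0.0234, -0.9993, 0.0308, 39.313], [0.9922, -0.0194, 0.1231, -471.8152], [-0.1224, 0.0334, 0.9919, -1027.2928], [0.0, 0.0, 0.0, 1.0]]}
0.1 [280.46725838 613.39580385 188.49806802] [ 9.77092102e-01 -2.12815485e-01 -9.63583016e-05  7.63776876e-04] 87.82157747701706
```

View pics/scene0.png

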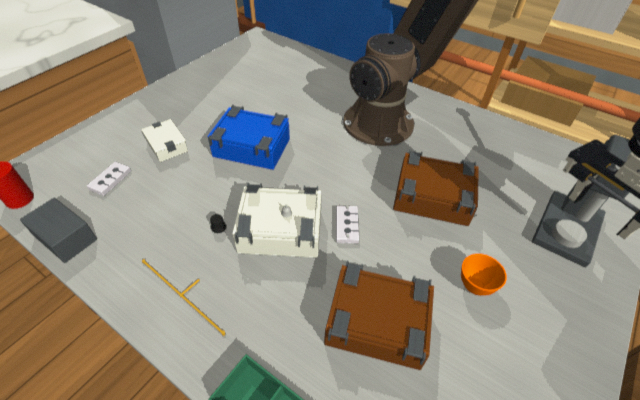

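View pics/top0.png

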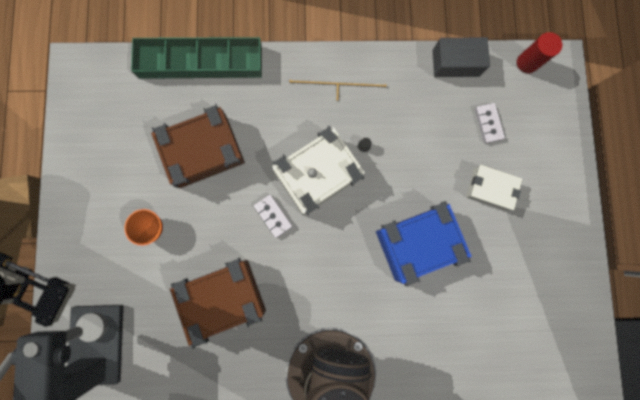

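The top view shows five boxes:
- large white at (318,172), with four clips
- small white at (497,187), with two clips
- blue at (425,245)
- brown at (198,147)
- brown at (218,303)

The scene view shows the large white box at (280,220). I choose that one, since it is large and white, has four raised clips and has a bell on its lid. Next I'll crop in close to check.

Run:
```python
from plant import bot
import cv2,numpy as np
a=cv2.imread("pics/top0.png")[115:225,260:380]; b=cv2.imread("pics/scene0.png")[170:270,205:365]
cv2.imwrite("pics/cropt.png",cv2.resize(a,None,fx=5,fy=5,interpolation=cv2.INTER_CUBIC))
cv2.imwrite("pics/crops.png",cv2.resize(b,None,fx=5,fy=5,interpolation=cv2.INTER_CUBIC))
for n in("scene","top"):
    c=bot.get_calibration(n);V=np.array(c["view"])
    for p in([0,0,0],[280,614,189]):
        q=V@np.r_[p,1]; print(n,p,c["fx"]*q[0]/-q[2]+c["cx"],c["fy"]*-q[1]/-q[2]+c["cy"])
```

```text
scene [0, 0, 0] 378.1672924029558 122.6205030666541
scene [280, 614, 189] 588.4070490339327 227.14865079945568
top [0, 0, 0] 330.3000211976054 374.1636792817924
top [280, 614, 189] 58.66199153247919 280.5654691272431
```

View pics/cropt.png

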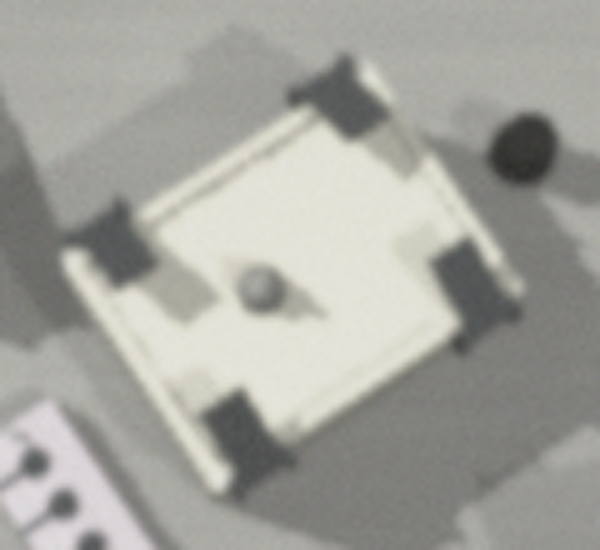

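View pics/crops.png

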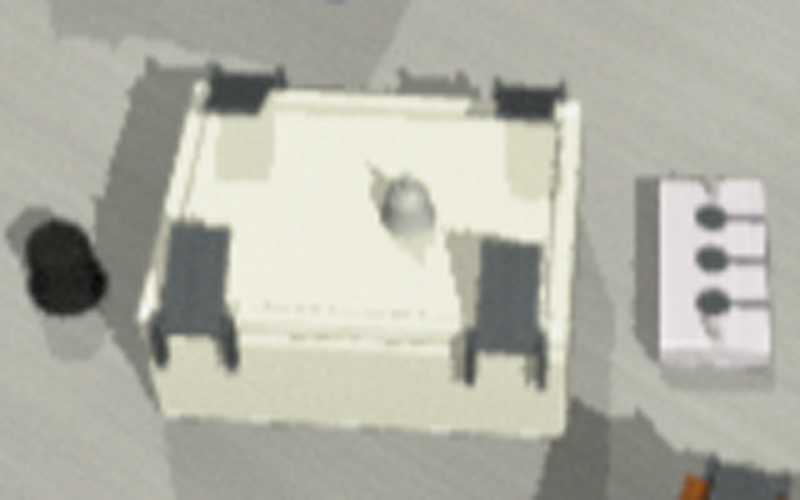

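The crop confirms the choice. The large white box has four raised dark clips and a grey bell mid-lid. In the top crop (5x, offset 260,115) the hinge lug pairs are:
- far left: (75,242)/(120,205)
- far right: (297,95)/(347,62)
- near left: (237,490)/(290,460)
- near right: (465,345)/(515,310)

Next I'll measure the pose from these and check it against the given sizes and the scene view.

```bash
cat > h.py <<'E'
import cv2,numpy as np
from plant import bot
def ray(n,uv,z):
    c=bot.get_calibration(n);V=np.array(c["view"]);R,t=V[:3,:3],V[:3,3]
    d=R.T@np.array([(uv[0]-c["cx"])/c["fx"],-(uv[1]-c["cy"])/c["fy"],-1]); o=-R.T@t
    return o+d*(z-o[2])/d[2]
def proj(n,p):
    c=bot.get_calibration(n);V=np.array(c["view"]);q=V@np.r_[p,1]
    return np.array([c["fx"]*q[0]/-q[2]+c["cx"],-c["fy"]*q[1]/-q[2]+c["cy"]])
H={"FL":(79,72),"FR":(79,-72),"NL":(-79,72),"NR":(-79,-72)}
def fit(m,P): # rigid 2D
    m=np.array(m,float);P=np.array(P)[:,:2];a=m-m.mean(0);b=P-P.mean(0)
    th=np.arctan2((a[:,0]*b[:,1]-a[:,1]*b[:,0]).sum(),(a*b).sum()); c,s=np.cos(th),np.sin(th)
    R=np.array([[c,-s],[s,c]]);t=P.mean(0)-R@m.mean(0); return th,t,P-(m@R.T+t)
E
python3 - <<'E'
from h import *
L={"FL":((75,242),(120,205)),"FR":((297,95),(347,62)),"NL":((237,490),(290,460)),"NR":((465,345),(515,310))}
S={"FL":((505,90),(560,90)),"FR":None}
P=[ray("top",(np.mean(L[k],0)+.5)/5-.5+[260,115],82) for k in H]
print(np.round(P,1)); th,t,r=fit([H[k] for k in H],P); print("top",np.degrees(th),t,r.round(1).tolist())
# scene lug pairs (hinge top ends where arms meet plate), crop 5x offset 205,170; far side of scene = robot side
S={"FL":((472,348),(545,350)),"FR":((155,325),(237,328)),"NL":((497,85),(563,88)),"NR":((210,72),(283,74))}
P2=[ray("scene",(np.mean(S[k],0)+.5)/5-.5+[205,170],82) for k in H]
print(np.round(P2,1)); th2,t2,r=fit([H[k] for k in H],P2); print("scene",np.degrees(th2),t2,r.round(1).tolist())
for n in("top","scene"):
    im=cv2.imread(f"pics/{n}0.png"); x0,y0,w,h=(260,115,120,110) if n=="top" else (205,170,160,100)
    big=cv2.resize(im[y0:y0+h,x0:x0+w],None,fx=5,fy=5)
    R=np.array([[np.cos(th),-np.sin(th)],[np.sin(th),np.cos(th)]])
    def d(m,z,col,):
        uv=(proj(n,np.r_[R@m+t,z])-[x0,y0]+.5)*5-.5; cv2.circle(big,tuple(int(v) for v in uv),4,col,-1)
    for k in H: d(np.array(H[k]),82,(0,0,255)); d(np.array(H[k])-[np.sign(H[k][0])*25,0],92,(0,255,0))
    for x in(-75,75):
        for y in(-100,100): d(np.array([x,y]),82,(255,0,0)); d(np.array([x,y]),0,(255,0,255))
    cv2.imwrite(f"pics/chk_{n}.png",big)
E
```

```text
[[573.7 125.6  82. ]
 [651.3   4.3  82. ]
 [437.9  40.5  82. ]
 [514.  -81.3  82. ]]
top 32.13987854583834 [544.22045539  22.25931018] [[0.9, 0.3], [1.8, 1.0], [-1.1, -0.7], [-1.6, -0.6]]
[[575.6 127.9  82. ]
 [649.7   4.7  82. ]
 [436.6  38.7  82. ]
 [514.8 -84.2  82. ]]
scene 32.46688957794561 [544.16225559  21.78972939] [[3.4, 3.0], [0.2, 1.3], [-2.2, -1.5], [-1.4, -2.8]]
```

View pics/chk_top.png

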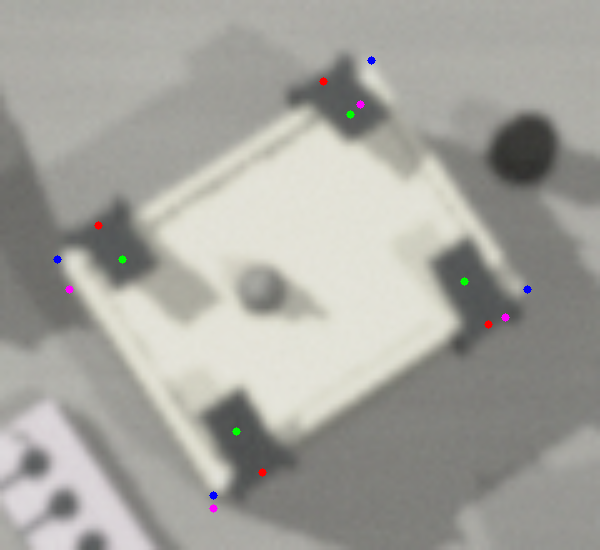

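View pics/chk_scene.png

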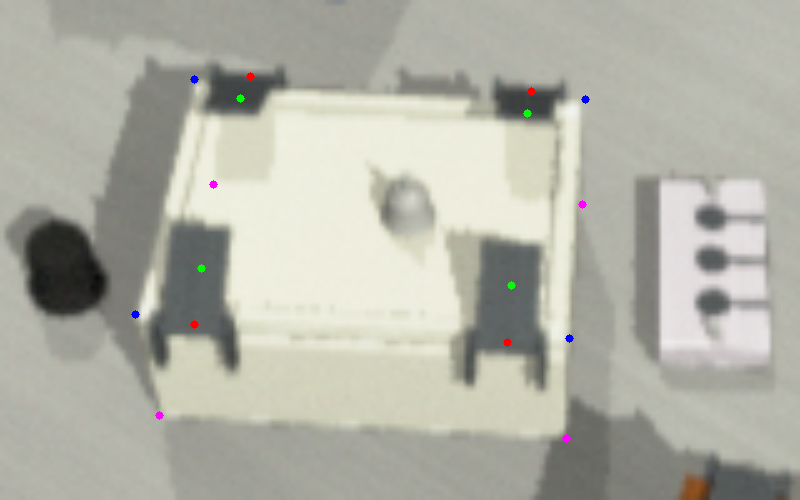

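The top and scene fits agree to within about 0.5 mm and 0.3°: centre (544, 22), yaw 32.3°. The residuals are 4.5 mm or less, and the overlaid corners land on the box in both views. I'll close the fingers and press the first clip, far left, watching the force.

```bash
cat >> h.py <<'E'
from scipy.spatial.transform import Rotation as Rn
TH=np.radians(32.3);T=np.array([544.2,22.0]);RB=np.array([[np.cos(TH),-np.sin(TH)],[np.sin(TH),np.cos(TH)]])
def quat():
    q0=Rn.from_quat(bot.read_state()["eef_rot"]); c=[]
    for k in(0,np.pi): # jaw y along box y, z down
        c.append(Rn.from_euler("z",TH+k)*Rn.from_euler("x",np.pi))
    return min(c,key=lambda r:(r*q0.inv()).magnitude()).as_quat()
def press(k,xin=25,yo=67):
    x,y=H[k]; xy=RB@np.array([np.sign(x)*(79-xin),np.sign(y)*yo])+T
    bot.move_ptp([*xy,150],quat()); bot.line_to([*xy,122],120)
    s=bot.read_state();f0=np.array(s["contact_force"]);z=122;log=[]
    while z>82.5:
        z-=3 if z>92 else 1.5
        bot.line_to([*xy,z],60); s=bot.read_state(); f=np.array(s["contact_force"])-f0
        log.append((round(z,1),round(s["tcp_pos"][2],1),round(f[2],1)))
        if np.linalg.norm(f)>25: break
    print(k,xy.round(1),log,"t",round(s["t"],2)); bot.pause(.15)
    bot.line_to([*xy,150],150)
E
python3 - <<'E'
from h import *
bot.move_gripper(0,10); print(bot.read_state()["width"],quat())
press("FL")
for n in("top","scene"): 
    x0,y0,w,h=(260,115,120,110) if n=="top" else (205,170,160,100)
    im=bot.camera(n)[:,:,::-1]; cv2.imwrite(f"pics/p1_{n}.png",cv2.resize(im[y0:y0+h,x0:x0+w],None,fx=4,fy=4))
print(bot.read_state()["t"])
E
```

```text
0.7451771443254823 [9.60536786e-01 2.78152986e-01 1.70319582e-17 5.88159150e-17]
FL [554.  107.5] [(119, np.float64(119.4), np.float64(-0.7)), (116, np.float64(115.9), np.float64(0.2)), (113, np.float64(112.8), np.float64(-0.5)), (110, np.float64(109.8), np.float64(-0.3)), (107, np.float64(106.7), np.float64(-0.6)), (104, np.float64(103.7), np.float64(-0.5)), (101, np.float64(100.8), np.float64(-0.6)), (98, np.float64(97.7), np.float64(-0.7)), (95, np.float64(94.8), np.float64(-1.3)), (92, np.float64(91.7), np.float64(-0.4)), (90.5, np.float64(90.4), np.float64(-0.4)), (89.0, np.float64(88.9), np.float64(-0.2)), (87.5, np.float64(87.4), np.float64(-1.3)), (86.0, np.float64(85.9), np.float64(0.2)), (84.5, np.float64(84.4), np.float64(-1.0)), (83.0, np.float64(82.9), np.float64(-0.6)), (81.5, np.float64(81.4), np.float64(-1.6))] t 8.23
9.0917
```

View pics/p1_scene.png

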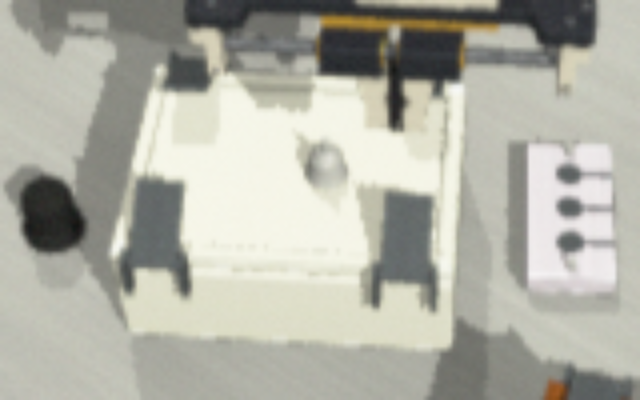

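No contact force was felt, and the clip hasn't moved. I'll check where the tool is in the pictures.

Run:
```python
from h import *
s=bot.read_state(); print(s["t"],s["tcp_pos"],s["eef_rot"],s["joint_pos"],s["width"])
for n in("scene","top"):
    print(n,proj(n,s["tcp_pos"]),proj(n,np.array(s["tcp_pos"])+[0,0,66]))
    im=bot.camera(n)[:,:,::-1].copy(); u=proj(n,s["tcp_pos"]); cv2.circle(im,tuple(int(v) for v in u),3,(0,0,255),1); cv2.imwrite(f"pics/dbg_{n}.png",im)
```

```text
9.0917 [553.12287205 107.14882837 148.60159049] [ 9.60570286e-01  2.78034935e-01 -1.13787061e-03  7.37987979e-05] [ 5.38379165e-01  2.08605423e-01 -2.94275626e-01 -4.95708667e-04
 -1.07015401e+00  1.59615151e+00] 0.4138163697213262
scene [304.588835   210.25626016] [304.27843562 189.67730728]
top [284.92762609 161.23028984] [283.51693232 154.89381673]
```

View pics/dbg_scene.png

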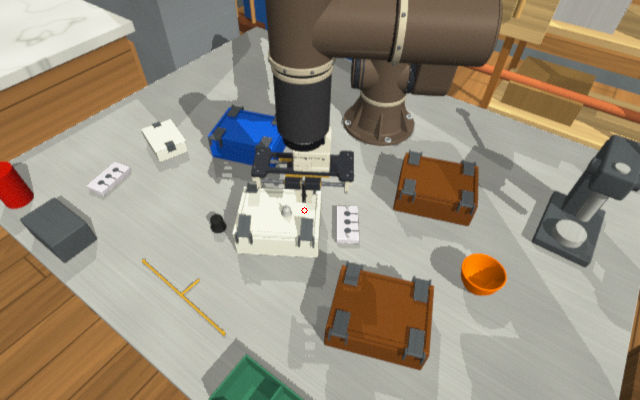

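View pics/dbg_top.png

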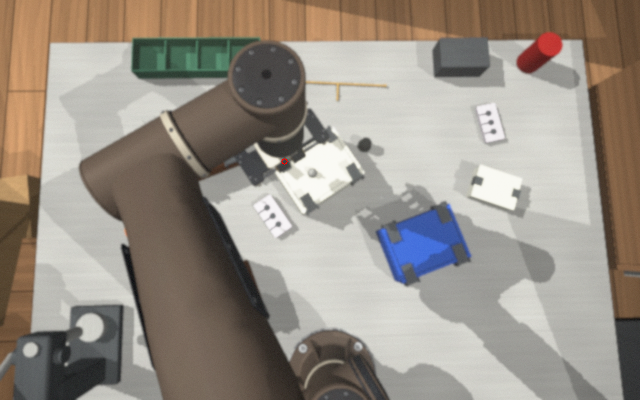

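Run:
```python
from h import *
im=cv2.imread("pics/dbg_scene.png")[140:270,225:365]; cv2.imwrite("pics/dbgz.png",cv2.resize(im,None,fx=4.5,fy=4.5,interpolation=cv2.INTER_CUBIC))
```

```text
(no output)
```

View pics/dbgz.png

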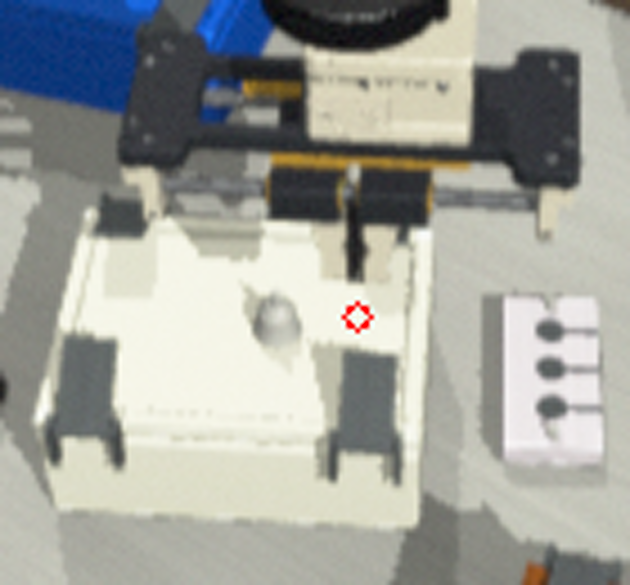

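Run:
```python
from h import *
p=np.array([280.5,613.4,188.5])
a=[]
for n,(x0,y0) in {"scene":(520,110),"top":(0,220)}.items():
    im=cv2.imread(f"pics/{n}0.png"); big=cv2.resize(im[y0:y0+150,x0:x0+120],None,fx=3.3,fy=3.3,interpolation=cv2.INTER_CUBIC)
    for z,col in((0,(0,0,255)),(66,(0,255,0))):
        u=(proj(n,p+[0,0,z])-[x0,y0])*3.3; cv2.circle(big,tuple(int(v) for v in u),4,col,1)
    a.append(big)
cv2.imwrite("pics/init.png",np.hstack(a))
```

```text
(no output)
```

View pics/init.png

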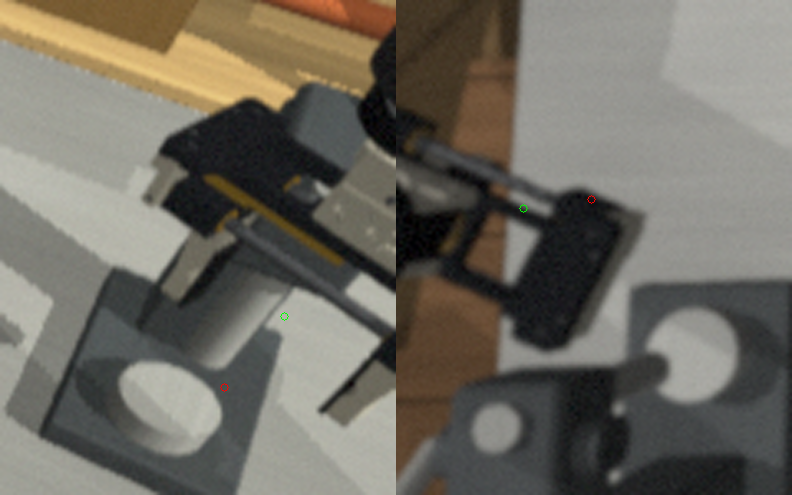

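At the start pose, the open fingertips sit at about (597,217) in the scene view, while the reported TCP projects to (588,227). In the current view the tip is about 8 px above the projected TCP. Both put the real fingertips about 26 mm higher than the reported TCP, which also explains why nothing was touched. I'll repeat the press going lower, still stopping on force.

```bash
cat >> h.py <<'E'
def press(k,xin=25,yo=67,zs=88,zmin=53,fmax=25,fine=78):
    x,y=H[k]; xy=RB@np.array([np.sign(x)*(79-xin),np.sign(y)*yo])+T
    bot.move_ptp([*xy,125],quat()); bot.line_to([*xy,zs],120)
    s=bot.read_state();f0=np.array(s["contact_force"]);z=zs;log=[]
    while z>zmin:
        z-=2
        bot.line_to([*xy,z],60); s=bot.read_state(); f=np.array(s["contact_force"])-f0
        log.append((z,round(float(s["tcp_pos"][2]),1),*[round(float(v),1) for v in f]))
        if np.linalg.norm(f)>fmax: break
    print(k,xy.round(1),log,"t",round(s["t"],2)); bot.pause(.15)
    bot.line_to([*xy,125],150)
def snap(tag):
    im=bot.camera("scene")[:,:,::-1]; cv2.imwrite(f"pics/{tag}.png",cv2.resize(im[140:270,225:365],None,fx=4.5,fy=4.5,interpolation=cv2.INTER_CUBIC))
E
python3 - <<'E'
from h import *
press("FL"); snap("p2"); print(bot.read_state()["t"])
E
```

```text
FL [554.  107.5] [(86, 86.7, -0.5, -0.4, -1.6), (84, 84.0, -1.1, 0.1, -0.6), (82, 81.8, 0.0, -0.2, -1.0), (80, 79.8, 0.0, 0.6, -0.5), (78, 77.8, -0.6, -0.6, -0.8), (76, 75.8, 0.2, -0.5, -1.3), (74, 73.8, -0.0, -0.2, -0.6), (72, 71.8, -0.3, -0.2, -0.7), (70, 70.0, -1.1, -1.3, -0.7), (68, 67.9, 0.0, -0.3, -0.4), (66, 65.9, -0.1, -0.5, -0.2), (64, 63.8, -1.0, -0.7, -0.1), (62, 61.8, -0.4, -0.3, -0.2), (60, 59.8, -0.1, -0.3, -0.7), (58, 57.8, 0.1, -0.1, -0.2), (56, 55.8, -0.3, 0.4, -1.0), (54, 53.8, -0.0, -0.3, 0.4), (52, 51.8, -0.6, -0.5, -0.5)] t 14.4
15.2333
```

View pics/p2.png

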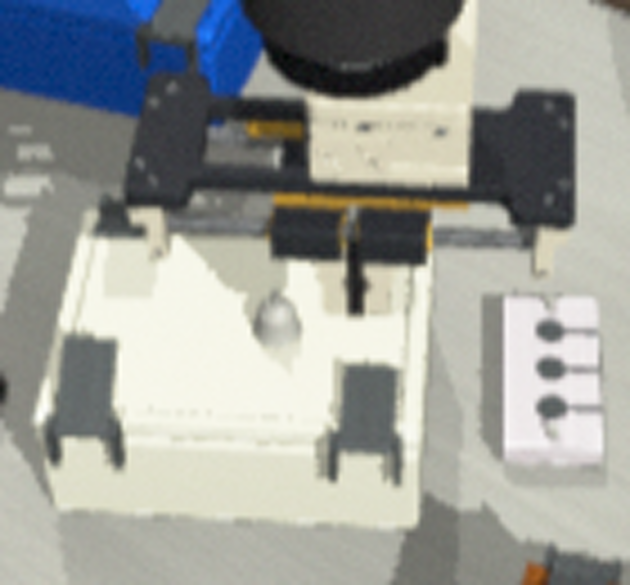

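```bash
python3 - <<'E'
from h import *
def free(k,a,L=48,n="scene"):
    x,y=H[k]; s=np.sign(x); xy=RB@np.array([x-s*(L*np.cos(a)-4*np.sin(a)),y])+T
    return ((proj(n,[*xy,82+L*np.sin(a)+4*np.cos(a)])-[225,140])*4.5).round(0)
for a in(0,.17,.25,.3,.35,.4,.5,.58): print(a,*(free(k,a) for k in H))
p=np.array([553.1,107.1,0])
for z in(125,125+26,125+34): print(z,((proj("scene",p+[0,0,z])-[225,140])*4.5).round())
E
cp pics/crops.png pics/crops_b.png
python3 - <<'E'
import cv2,numpy as np
a=cv2.imread("pics/scene0.png")[140:270,225:365];a=cv2.resize(a,None,fx=4.5,fy=4.5,interpolation=cv2.INTER_CUBIC)
b=cv2.imread("pics/p2.png");c=cv2.imread("pics/dbgz.png")
for n,i in(("init",a),("p1",c),("p2",b)):
    g=i[:,:,1].astype(int); print(n,"FL col365",g[330:450:6,365].tolist()," FR col 90",g[320:430:6,90].tolist())
cv2.imwrite("pics/cmp.png",np.hstack([x[200:520,20:440] for x in(a,b)])[:, :800])
E
```

```text
0 [372. 362.] [ 98. 348.] [380. 274.] [118. 260.]
0.17 [371. 354.] [ 96. 340.] [380. 262.] [117. 248.]
0.25 [371. 351.] [ 95. 337.] [380. 256.] [116. 242.]
0.3 [371. 350.] [ 94. 335.] [380. 252.] [116. 238.]
0.35 [371. 349.] [ 93. 334.] [380. 248.] [116. 234.]
0.4 [371. 348.] [ 92. 333.] [380. 244.] [116. 230.]
0.5 [370. 346.] [ 90. 332.] [381. 235.] [116. 222.]
0.58 [370. 346.] [ 89. 331.] [381. 228.] [116. 215.]
125 [359. 347.]
151 [358. 313.]
159 [358. 302.]
init FL col365 [238, 237, 240, 201, 116, 98, 97, 96, 98, 99, 97, 99, 98, 99, 99, 100, 97, 97, 98, 100]  FR col 90 [240, 235, 190, 119, 97, 97, 96, 97, 98, 100, 98, 98, 100, 101, 100, 98, 102, 102, 100]
p1 FL col365 [242, 244, 247, 215, 124, 105, 104, 103, 104, 104, 105, 106, 105, 106, 107, 106, 105, 108, 106, 106]  FR col 90 [246, 244, 201, 126, 106, 102, 106, 104, 104, 105, 103, 108, 107, 106, 107, 107, 108, 110, 110]
p2 FL col365 [246, 246, 246, 245, 243, 203, 128, 99, 101, 100, 100, 98, 101, 99, 100, 98, 98, 100, 96, 103]  FR col 90 [247, 245, 205, 127, 106, 107, 105, 106, 104, 106, 106, 108, 109, 107, 107, 107, 109, 111, 110]
```

View pics/cmp.png

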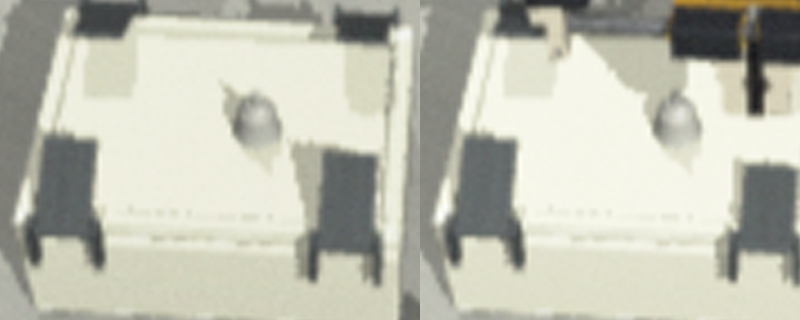

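The FL clip is now flat. Its free end moved from row 350 to 363 (the model gives 362 at 0 rad and 346 at 0.5 rad), and its shadow on the lid has gone. The other clips haven't moved. The force reading barely registers this press, so I'll use the same depth for the diagonal clip, NR, and then check the picture.

Run:
```python
from h import *
press("NR",zs=80); x=RB@np.array([-20,-67])+T
bot.line_to([*x,190],250) if False else bot.line_to([430,-120,200],250)
snap("p3"); im=bot.camera("top")[115:225,260:380,::-1]; cv2.imwrite("pics/p3t.png",cv2.resize(im,None,fx=5,fy=5)); print(bot.read_state()["t"])
```

```text
NR [534.4 -63.5] [(78, 78.6, -1.5, -0.1, -0.9), (76, 76.1, 0.1, 0.2, -1.9), (74, 73.8, 0.2, 0.4, -0.7), (72, 71.8, -0.0, -0.7, -0.4), (70, 69.8, -0.2, -0.2, -0.4), (68, 67.9, 0.4, 0.1, -0.9), (66, 65.9, -0.3, -0.4, -0.3), (64, 64.1, 0.5, -0.4, 0.7), (62, 62.0, 1.2, -0.6, 1.0), (60, 59.9, 0.2, -0.2, 1.1), (58, 57.8, -0.1, 0.9, 0.7), (56, 55.8, 0.8, 0.1, 0.7), (54, 53.8, -0.2, 1.2, -0.4), (52, 51.8, 0.5, 0.0, 0.4)] t 19.98
21.575
```

View pics/p3.png

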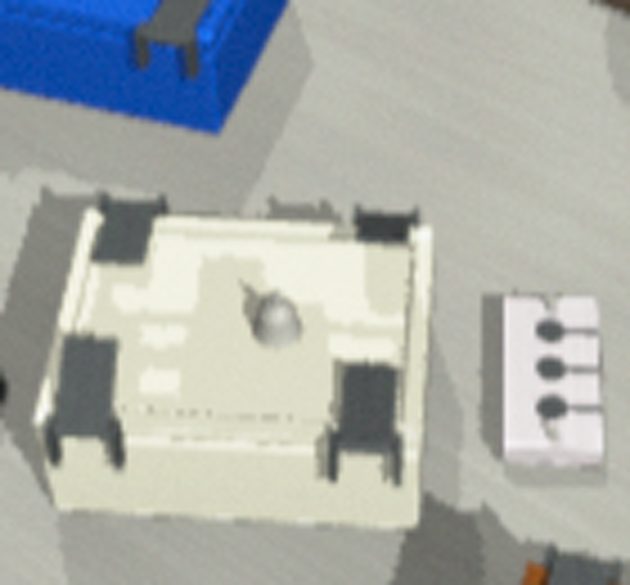

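View pics/p3t.png

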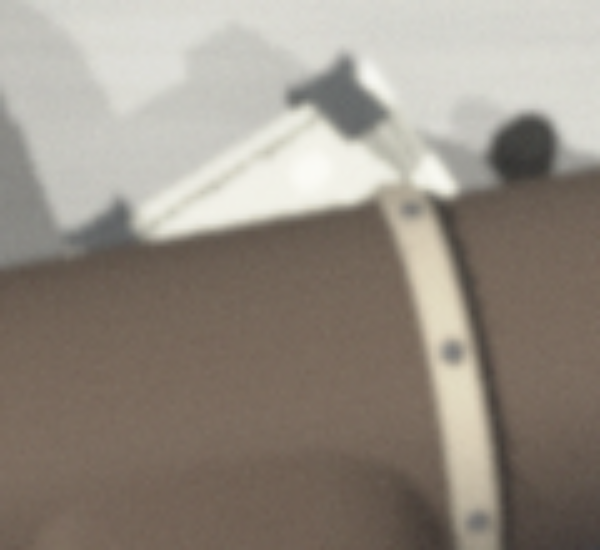

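NR is flat: its free end is at row 262 against 260 for 0 rad. FL is still flat (363), and FR (row 335) and NL (row 241) are still up. Next is FR.

Run:
```python
from h import *
press("FR",zs=80); bot.line_to([430,-120,200],300)
snap("p4"); print(bot.read_state()["t"])
```

```text
FR [625.6  -5.8] [(78, 78.7, -0.2, 0.7, -0.2), (76, 75.9, -0.9, 0.3, -0.5), (74, 73.8, 0.8, -0.4, -0.5), (72, 71.8, -0.7, -0.5, -1.2), (70, 70.0, 0.3, -0.6, 0.0), (68, 67.9, 0.9, -0.5, 0.8), (66, 65.8, 0.6, -1.0, -0.3), (64, 63.8, 0.5, -1.5, -0.4), (62, 61.8, 0.5, 0.3, 0.9), (60, 59.8, -0.0, -0.2, -1.1), (58, 57.8, 0.6, 0.8, -0.4), (56, 55.8, 1.2, -0.5, 0.2), (54, 53.8, 0.5, -0.7, -0.4), (52, 51.8, 0.8, -0.1, -0.3)] t 26.54
28.3167
```

View pics/p4.png

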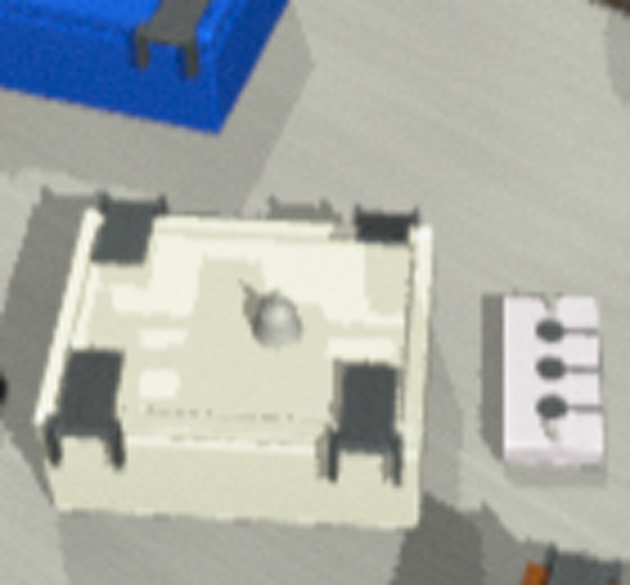

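FR is flat: its free end is at about row 350 against 348 for 0 rad. NL is still up at row 241. Now the last clip, NL.

Run:
```python
from h import *
press("NL",zs=80); bot.line_to([430,-120,200],300)
snap("p5"); print(bot.read_state()["t"])
```

```text
NL [462.8  49.8] [(78, 78.6, 0.4, -0.5, -2.0), (76, 76.0, -0.2, -0.4, -0.8), (74, 73.8, 0.2, 0.8, -0.1), (72, 71.8, -0.3, 0.6, -1.2), (70, 69.9, -0.2, 0.6, -0.2), (68, 68.0, 0.4, 0.3, -1.0), (66, 66.0, 0.3, 1.1, 0.0), (64, 63.9, -1.4, 0.2, -1.1), (62, 61.9, 0.9, -0.0, -0.6), (60, 59.8, -0.2, -0.3, -0.5), (58, 57.8, 0.4, 0.1, -1.1), (56, 55.9, -0.3, 0.7, -0.4), (54, 53.8, -0.9, 0.4, -1.3), (52, 51.8, 0.5, -0.1, -0.6)] t 33.12
34.725
```

View pics/p5.png

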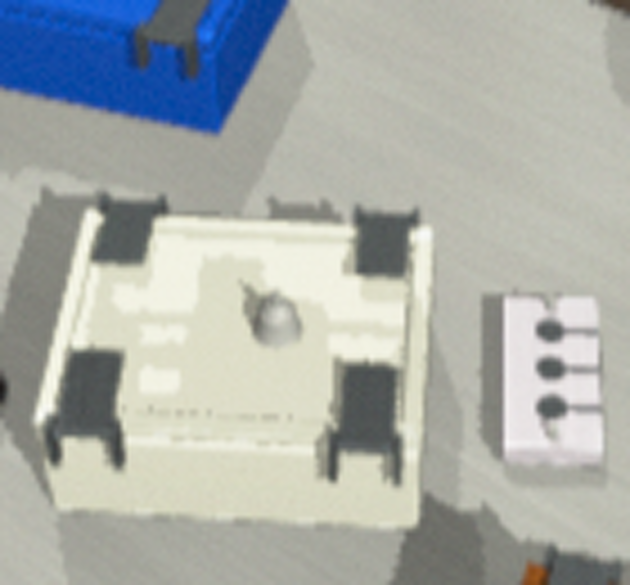

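All four clips are flat. NL's free end is at row 276 against 274 for 0 rad, and the bell hasn't moved. The arm is clear, so I'll hand in.

Run:
```python
from plant import bot
bot.close_job(); print(bot.read_state()["t"])
```

```text
the job is handed in; nothing more can be done
the job is handed in; nothing more can be done
```

I shut all four clips on the large white box in the order far left, near right (its diagonal), far right, near left, and handed the job in at about 35 s of the 51 s allowed. After each press the scene picture showed that clip's free end within about 2 zoomed pixels (about 0.03 to 0.05 rad) of where 0 rad should put it. The clips not yet pressed were still up each time. In the last picture all four were flat, the bell had not moved, and the arm was clear.

Two readings disagreed with what I expected:
- **Fingertip height:** the real fingertips sit about 26 to 34 mm higher than the reported TCP. My first press on the far left clip touched nothing, so I repeated it lower, down to a reported height of 52 mm, and used that depth for the others.
- **Contact force:** the force reading stayed within noise (about 2 N at most) during every press, below the 3 to 10 N expected. My force stop therefore never triggered, and I relied on depth and the pictures instead.

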